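Thread spool out of the sewing box

ROBOT

A 6-joint arm with a two-finger parallel gripper is mounted at the origin on a cart in front of the work surface, level with it; the furniture and walls round the work are solid. World frame = base frame: x ahead of the robot, y to its left, z up, the work surface at z = 0. Lengths are in mm, angles in degrees, forces in N, time in s.
With the tool pointing down it reaches from about 350 to 850 mm from the base axis. Payload 8.1 kg.
Tool frame: the origin (TCP) lies midway between the tips of the shut fingers; the grasp point (between the pads) lies 19 mm behind it (r.pinch_z is the distance from the TCP to the grasp point, in mm); z points along the fingers, y is the line along which they close (so a half turn about z gives the same grasp; the last joint's range is limited). The gripper opens to 85 mm and grips with 20 to 120 N. Pads are 22 mm wide; open, the fingers measure 114 mm over their backs; the gripper's body (76 mm by 85 mm) begins 54 mm behind the grasp point. The pads swing forward as they close: fully open they stand 13 mm farther back than shut.
Start: joints at [61.57, 7.471, 85.268, -0, 87.261, -4.893], TCP at [239.585, 550.095, 231.292] pointing down, gripper open.
Joint ranges: [-169.43, 169.43], [-51.17, 129.36], [1.28, 143.12], [-76.62, 256.62], [0, 156.53], [-152.29, 152.29]. Speed limits (degrees/s): [136.94, 136.94, 159.86, 180, 180, 180].

INTERFACE

Orientations are given as [roll, pitch, yaw] about the fixed x, y, z axes, in that order (R = Rz(yaw) Ry(pitch) Rx(roll)).
In Python, from bench import sensors, optics, job, r gives the robot as it stands.
- The arm moves only by the tool play_rows, never from a script. Its argument "motion" is a list that holds one entry, the list of rows, each a list of 6 numbers: the shift along the tool's x, y, z in cm, then the turn, a rotation vector about the tool's x, y, z in degrees. In form: [[[x, y, z, ax, ay, az], ...]]. A call has 1 to 5 rows; each row is the pose to reach, as a shift and turn from the pose commanded when the call began, along the tool's axes at that moment; what a row does not reach only later rows make up. A row lasts 1/10 s, in which the tool goes at most 50 mm and 8.59 degrees, less where a joint would pass 70% of its speed; a pose out of reach is approached as far as the arm can. A call with a gripper value outside its range is refused whole. "jaw" is the opening, from 0 (shut) to 1 (fully open), set as the call begins (left out, the last holds). The fingers move at their own pace and stop on an object; "squeeze" is the grip in N (left out, the last holds). Time passes only in rows, so rows that repeat a pose let the fingers close. It gives the time, the measured TCP pose, the force, the opening and the grip force at its end, in the units of the state.
- sensors.sense(): the state, without advancing time (a new reading comes with each control period).
- optics.snapshot(name): name is "scene" or "side" or "wrist"; returns a dict with "pixels" (420x560x3 uint8, red, green, blue), "mtx" (3x3 intrinsics, pixels), "R" (3x3) and "t" (3): a world point X has camera coordinates R X + t; the wrist camera has in their place "T_tool_cam" (4x4, takes a point from camera to tool coordinates, whose origin is the TCP and whose axes are the flange's). Camera axes: x right, y down, z forward; pixel columns grow to the right and rows downward; lengths in mm; the calibration is good to about 2 mm. A picture is of the moment at which its call begins: read the wrist's pose just before it. There is no depth.
- job.hand_in(): hands the job in; it is judged then, once.
The state is a dict: "time": time; "joint_pos": joint angles; "qd": joint speeds; "joint_efforts": joint torques, N m; "tool_pos": TCP position; "tcp_rot": TCP orientation; "ft_force": force on the tool from outside, world axes, zero at the start; "wrist_torque": the same for the moment, N m; "finger_gap": finger opening in mm; "grip_force": force on a finger pad.
Only numpy, scipy, OpenCV 4.12 (cv2) and the standard library are available. Lean on these libraries where they do the work, as an engineer would, in place of code of your own. Each camera call takes 0.05 s, during which the arm holds its last target. There are 200 camera calls.

TASK

A button has to be sewn on at the counter: swing the lid of the wooden sewing box open, past its balance point so that it stays open by itself, then lift out the thread spool that is in the box and stand it upright in the middle of the round felt pad. Leave the tape measure in the box and the other spool on the counter where they are, and leave the lid open.

Things in the scene. Friction and masses are not known exactly. Their poses are not given: they have to be found in the camera images.
- kit: Wooden sewing box fixed to the counter, right of the middle: outside 110 (x) x 220 (y) x 66 mm high without lid, walls and floor 5 mm. Origin: centre of its underside. +x points to its hinged long side, away from the robot and somewhat right; y along the long sides; z up. Starts closed, with one thread spool and one tape measure inside, one in each half (y about +50 and -50 mm, either way round).
- kit_lid (a joint): Angle of the box's lid, rad: 0 closed, growing as the near edge rises and swings away from the robot, stop at 1.92. A 110 x 220 x 6 mm wooden board, 0.3 kg with its handle (about 1.5 N at the handle lifts it), swinging freely: let go below about 1.5 it falls shut, beyond that it falls open to the stop and stays.
- kit_lid_handle (a point): Middle of the grip bar of the lid's brass bow handle: round, 10 mm thick, 90 mm long, along box y, free all round between a slanting rod at each end. Lid closed: 132 mm from the hinge line towards the robot (22 mm past the lid), 36 mm above the hinge line, 30 mm above the lid's top. A gripper pointing down, a finger before and one behind it, can carry it round the arc; it rolls in the pads.
- kit_lid_hinge (a point): Middle of the lid's hinge line, on the top of the box's far long side, 66.5 mm above the counter; the hinge line runs along the box's y axis.
- kit_spool: The thread spool to fetch, standing upright on the floor of the box (5 mm above the counter): a spool 55 mm tall, 30 mm across, round, 0.03 kg. Solid to the touch as a 30 mm cylinder. Origin: centre of its underside; z up along its axis.
- work_pad: Round flat felt pad lying on the counter about straight ahead of the robot, left of the box, 92 mm across, 9 mm thick, fixed. Origin: centre of its underside, on the counter; z up.
- kit_tape: Round tape measure lying flat in the other half of the box, 52 x 58 mm, 15 mm thick; stays there. Origin: centre of its underside.
- other_spool: Another thread spool, 48 mm tall and 30 mm across, standing on the counter left of the pad; not wanted, stays there. Origin: centre of its underside.
- monitor_right: Large computer monitor, fixed, seen from behind, across the middle back of the counter. Obstacle: screen 530 mm wide along its own y axis, 30 mm thick, from 75 to 395 mm above the counter, its left end nearest the robot. Origin: on the counter below the screen's middle. Swinging across at full reach strikes it: draw in first and keep hand and wrist clear.
Mind the look-alikes: they are no part of the job. Of the things that look like the work_pad, the larger one is meant.

How it is judged (in metres and radians):
On the way, in this order (a step that is already met when the one before it is completed fails the run):
1. the lid stands open by itself (beyond 1.7 rad), let go, with the spool still in the box (value of joint kit_lid above 1.7 rad and contact force between each of the fingers, the arm and kit below 0.2 N and z of kit_spool in the frame of kit below 0.05 m), for 0.2 s.
2. the spool is lifted clear of the box's rim (z of kit_spool in the frame of kit above 0.07 m), for 0.1 s.
At the end, for the whole second after the job is handed in: The lid stands open by itself (beyond 1.7 rad); the spool from the box stands upright (within 10 degrees) and at rest on the felt pad, its axis within 20 mm of the pad's centre; the tape measure and the other spool are within 30 mm of where they started (value of joint kit_lid above 1.7 rad and horizontal distance between kit_spool and work_pad below 0.02 m and z of kit_spool in the frame of work_pad between 0.004 and 0.014 m and angle between kit_spool's own z axis and vertical below 0.17 rad and linear speed of kit_spool below 0.02 m/s and distance of each of kit_tape, other_spool from where it was at the start of the episode below 0.03 m); the robot touches nothing.
It fails at once if the tape measure is moved more than 30 mm (distance of kit_tape from where it was at the start of the episode above 0.03 m).
It fails at once if the other spool is moved more than 30 mm (distance of other_spool from where it was at the start of the episode above 0.03 m).
It also fails if it takes over 64 s, if anything falls off the work surface, if the arm or the gripper's body presses on something with over 40 N, if the wrist force passes 120 N, or if a joint passes its speed limit or range.

## Working session

There is one attempt and no reset: what is moved stays moved. The work goes in short steps, Python scripts to look and compute and a tool call to move; the robot and the scene stay as the last step left them, time stands still between calls to the robot, and variables do not carry over. Pictures are saved under pics/ and viewed, at most 10 in all, crops included, and the job is handed in when it is done.

Besides the shell and the picture viewer there is one more tool, called after "Emit:" by a JSON object that holds its "api" and its "payload", one argument or row to a line. play_rows: Moves the arm, as the interface text tells. Its arguments: {"type":"object","properties":{"motion":{"type":"array","items":{"type":"array","items":{"type":"array","items":{"type":"number"}}}},"jaw":{"type":"number"},"squeeze":{"type":"number"}},"required":["motion"]}

```bash
mkdir -p pics; ls
python3 - <<'E'
from bench import sensors, optics, job, r
import cv2,numpy as np
s=sensors.sense();print(s['time'],s['tool_pos'],s['tcp_rot'],s['finger_gap'],r.pinch_z)
for n in ["scene","side"]:
    d=optics.snapshot(n);cv2.imwrite(f"pics/{n}0.png",d["pixels"][:,:,::-1]);np.savez(f"{n}0.npz",**d)
    print(n,-d["R"].T@d["t"])
E
```

```text
pics
0.0 [239.32451114 549.58450814 230.22798974] [-1.79892505e+02 -9.14021539e-03  1.56461623e+02] 85.05617925666029 18.700000000000003
scene [ -51.72676328 -531.12868844  612.78890152]
side [503.8122054  796.77581604 417.17182772]
```

View pics/scene0.png

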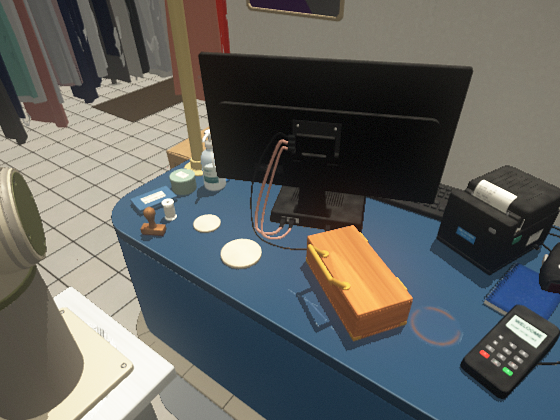

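View pics/side0.png

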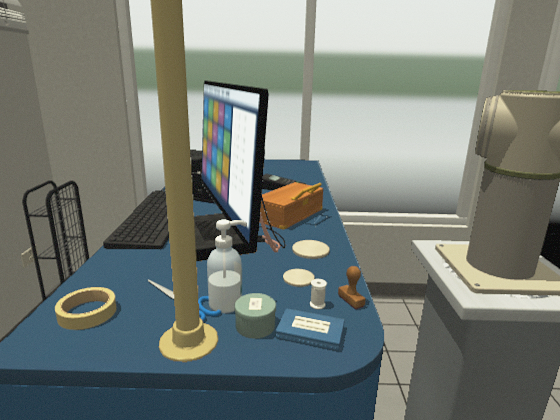

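Scene view candidates are the large cream disc at (241,253), which is the pad, and a smaller disc at (207,223), the look-alike. The box is at (357,280) with its handle at (325,268). The white spool at (169,209) is the other_spool, and a stamp stands at (152,222). By the description I choose the larger disc and the orange box.

```bash
cat > h.py <<'E'
import numpy as np,cv2
def ray(d,u,v,z):
    R,t,K=d["R"],d["t"],d["mtx"]; c=-R.T@t
    w=R.T@np.linalg.solve(K,[u,v,1]); return c+w*(z-c[2])/w[2]
def proj(d,X):
    p=d["mtx"]@(d["R"]@np.asarray(X,float)+d["t"]); return p[:2]/p[2]
E
python3 - <<'E'
from h import *
d=dict(np.load("scene0.npz"));im=d["pixels"];hsv=cv2.cvtColor(im,cv2.COLOR_RGB2HSV)
m=((hsv[:,:,1]<90)&(hsv[:,:,2]>170)).astype(np.uint8)
for c in cv2.findContours(m,0,2)[0]:
    if cv2.contourArea(c)>150:
        x,y,w,h=cv2.boundingRect(c)
        if y>190:
            P=np.array([ray(d,*q[0],9)[:2] for q in c]);(e,rad)=cv2.minEnclosingCircle(P.astype(np.float32));print("disc",x,y,w,h,e,rad*2)
m=((hsv[:,:,0]<25)&(hsv[:,:,1]>130)&(hsv[:,:,2]>150)).astype(np.uint8);m[:220]=0
c=max(cv2.findContours(m,0,2)[0],key=cv2.contourArea)
q=cv2.approxPolyDP(c,6,True)[:,0];print(q.tolist())
for p in q: print(p,ray(d,*p,72.5)[:2].round(),ray(d,*p,0)[:2].round())
cv2.imwrite("pics/crop.png",cv2.resize(im[190:345,180:430,::-1],(800,496),interpolation=2))
E
```

```text
disc 151 394 26 26 (92.47980499267578, -206.61749267578125) 53.54714584350586
disc 506 315 41 33 (565.5966796875, -625.5323486328125) 68.26367950439453
disc 46 257 128 163 (133.73916625976562, 8.841445922851562) 395.54962158203125
disc 39 243 54 35 (185.9766387939453, 229.89785766601562) 112.89500427246094
disc 97 242 29 29 (261.060302734375, 143.14292907714844) 96.95059967041016
disc 221 238 41 29 (430.355712890625, -74.11103057861328) 94.05583953857422
disc 42 221 29 35 (198.1917724609375, 342.81683349609375) 144.41189575195312
disc 193 214 28 18 (463.18499755859375, 63.99555587768555) 69.52202606201172
[[308, 236], [327, 278], [344, 287], [358, 315], [411, 300], [353, 225]]
[308 236] [ 498. -207.] [ 572. -163.]
[327 278] [ 417. -300.] [ 480. -269.]
[344 287] [ 415. -336.] [ 478. -310.]
[358 315] [ 373. -385.] [ 430. -365.]
[411 300] [ 456. -445.] [ 524. -433.]
[353 225] [ 586. -267.] [ 671. -231.]
```

View pics/crop.png

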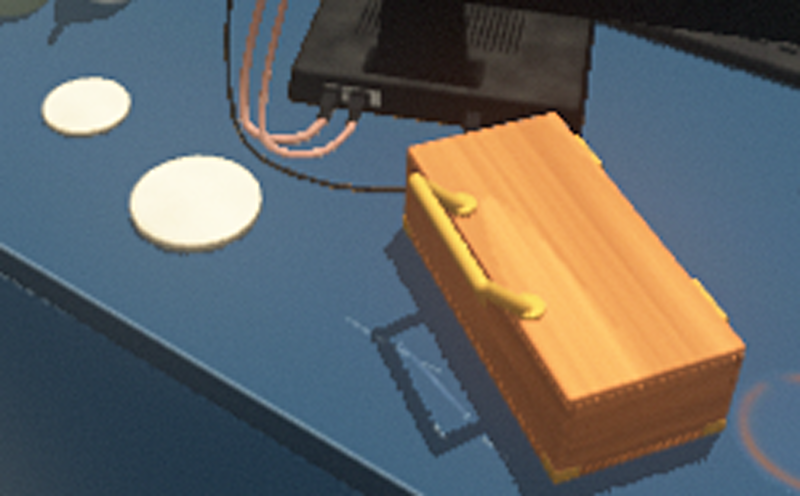

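The crop confirms the larger disc as the pad, with its centre near (241,253). The lid's top corners are at (308,237), (353,225), (413,299) and (359,316), and the handle bar runs from (310,246) to (332,279).

Run:
```python
from h import *
d=dict(np.load("scene0.npz"))
L=np.array([ray(d,*p,72.5)[:2] for p in [(308.1,236.9),(352.8,225.3),(412.8,299.4),(359,316)]]);c=L.mean(0);print(L.round(),c)
v=(L[0]+L[1]-L[2]-L[3]);print("yaw",np.degrees(np.arctan2(v[1],v[0]))-90)
for p in [(309.7,245.6),(331.6,279)]: print("handle",ray(d,*p,102.5)[:2])
for p,z in [((218,187),75),((443,203),75),((201,56),395),((473,70),395)]: print("mon",ray(d,*p,z)[:2].round())
print("spool",ray(d,169,219,0)[:2])
```

```text
[[ 496. -208.]
 [ 584. -267.]
 [ 459. -447.]
 [ 372. -387.]] [ 477.93289092 -327.28722295]
yaw -34.80325744528036
handle [ 445.53896561 -242.62387445]
handle [ 393.35696768 -320.27755486]
mon [526.  75.]
mon [ 774. -400.]
mon [513.  65.]
mon [ 706. -397.]
spool [425.46045134 161.23117393]
```

Emit:
{"api": "play_rows", "payload": {
  "motion": [
    [[-4,-4.7,0,0,0,8],[-8,-9.4,0,0,0,16],[-12,-14.1,0,0,0,24],[-16,-18.8,0,0,0,32],[-19,-22.4,0,0,0,40]]
  ],
  "jaw": 1
}}

```text
time: 0.6
tool_pos: [311.8, 308.8, 230.8]
tcp_rot: [-180.0, 0.0, 116.2]
ft_force: [1.4, -0.6, 1.2]
finger_gap: 85.4
grip_force: 0.0
```

```bash
cat >> h.py <<'E'
from scipy.spatial.transform import Rotation as Ro
def rel(s,P,yaw,extra=None):
    R0=Ro.from_euler('xyz',s['tcp_rot'],degrees=True);R1=Ro.from_euler('xyz',[180,0,yaw],degrees=True)
    print("t",round(s['time'],2),np.round(s['tool_pos'],1),np.round(s['tcp_rot'],1),"F",np.round(s['ft_force'],1),"gap",round(s['finger_gap'],1))
    print("shift cm",np.round(R0.inv().apply(np.array(P,float)-s['tool_pos'])/10,2),"rv",np.round((R0.inv()*R1).as_rotvec(degrees=True),1))
E
python3 - <<'E'
from h import *;from bench import sensors
rel(sensors.sense(),(390,-20,210),75)
E
```

```text
t 0.6 [311.8 308.8 230.8] [-180.     0.   116.2] F [ 1.4 -0.6  1.2] gap 85.4
shift cm [-32.96  -7.48   2.09] rv [-0.   0.  41.2]
```

Emit:
{"api": "play_rows", "payload": {
  "motion": [
    [[-4.8,-1.1,0,0,0,8.2],[-9.6,-2.2,0,0,0,16.4],[-14.4,-3.3,0,0,0,24.6],[-19.2,-4.4,0,0,0,32.8],[-24,-5.5,0,0,0,41]]
  ]
}}

```text
time: 1.1
tool_pos: [369.4, 69.6, 231.2]
tcp_rot: [180.0, -0.0, 75.1]
ft_force: [1.5, -0.5, 0.6]
finger_gap: 85.4
grip_force: 0.0
```

Run:
```python
from h import *;from bench import sensors
rel(sensors.sense(),(390,-130,200),55.2)
```

```text
t 1.1 [369.4  69.6 231.2] [180.   -0.   75.1] F [ 1.5 -0.5  0.6] gap 85.4
shift cm [-18.76   7.11   3.12] rv [ 0.  -0.  19.9]
```

Emit:
{"api": "play_rows", "payload": {
  "motion": [
    [[-4.6,1.7,0.7,0,0,5],[-9.2,3.5,1.4,0,0,10],[-13.8,5.2,2.1,0,0,15],[-18.4,7,2.8,0,0,19.9],[-18.8,7.1,3,0,0,19.9]]
  ]
}}

```text
time: 1.6
tool_pos: [390.2, -133.1, 200.1]
tcp_rot: [-180.0, 0.1, 55.1]
ft_force: [-0.5, 0.3, 0.8]
finger_gap: 85.2
grip_force: 0.0
```

Run:
```python
from h import *;from bench import sensors
rel(sensors.sense(),(416,-282,160),55.2)
```

```text
t 1.6 [ 390.2 -133.1  200.1] [-1.80e+02  1.00e-01  5.51e+01] F [-0.5  0.3  0.8] gap 85.2
shift cm [-10.72  10.65   4.03] rv [-0.   0.1 -0.1]
```

Emit:
{"api": "play_rows", "payload": {
  "motion": [
    [[-3.3,3.3,0,0,0,0],[-6.6,6.6,0,0,0,0],[-9.5,9.5,0.5,0,0,0],[-10.7,10.65,1,0,0,0],[-10.7,10.65,1,0,0,0]]
  ]
}}

```text
time: 2.1
tool_pos: [417.9, -277.9, 189.9]
tcp_rot: [-179.9, -0.0, 55.5]
ft_force: [0.1, 0.6, 0.6]
finger_gap: 85.3
grip_force: 0.0
```

Run:
```python
from h import *;from bench import sensors,optics
s=sensors.sense();d=optics.snapshot("wrist");np.savez("w1.npz",tp=s['tool_pos'],tr=s['tcp_rot'],**d)
rel(s,(416,-282,84),55.2)
cv2.imwrite("pics/w1.png",d["pixels"][:,:,::-1]); print(d["T_tool_cam"].round(2))
```

```text
t 2.1 [ 417.9 -277.9  189.9] [-179.9   -0.    55.5] F [0.1 0.6 0.6] gap 85.3
shift cm [-0.44  0.1  10.59] rv [-0.1  0.   0.3]
[[   0.     -0.97   -0.26   66.94]
 [   1.      0.     -0.      0.5 ]
 [   0.     -0.26    0.97 -142.06]
 [   0.      0.      0.      1.  ]]
```

View pics/w1.png

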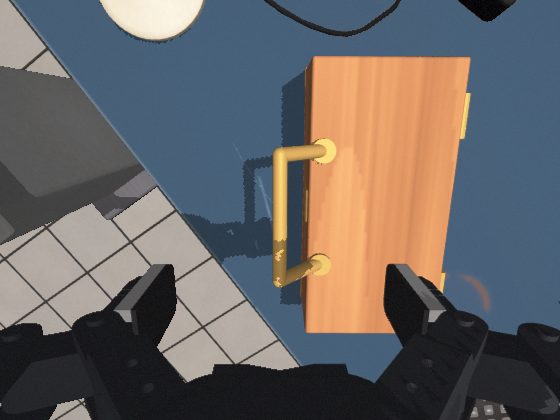

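The wrist view shows the bow handle's bar from (279,153) to (280,283). The lid corners are at (313,57), (470,57) and (306,332), and the bar lies nearly parallel to the pad faces.

```bash
cat >> h.py <<'E'
def wcam(d,tp,tr):
    T=np.eye(4);T[:3,:3]=Ro.from_euler('xyz',tr,degrees=True).as_matrix();T[:3,3]=tp
    C=np.linalg.inv(T@d["T_tool_cam"]);return dict(mtx=d["mtx"],R=C[:3,:3],t=C[:3,3],pixels=d["pixels"])
E
python3 - <<'E'
from h import *;from bench import sensors
f=dict(np.load("w1.npz"));d=wcam(f,f["tp"],f["tr"])
a,b=[ray(d,*p,102.5) for p in [(279,153),(280,283)]];print(a,b,(a+b)/2,np.degrees(np.arctan2(*(a-b)[1::-1])))
for p in [(313,57),(470,57),(306,332)]:print(ray(d,*p,72.5))
m=(a+b)/2;rel(sensors.sense(),(m[0],m[1],84),55.2)
E
```

```text
[ 442.40128742 -241.94845026  102.5       ] [ 390.25855797 -319.12888407  102.5       ] [ 416.3299227  -280.53866717  102.5       ] 55.957229022492946
[ 496.95743511 -203.61607481   72.5       ]
[ 585.89081356 -264.71018679   72.5       ]
[ 373.95656156 -381.92210786   72.5       ]
t 2.15 [ 418.  -276.6  190.3] [-179.9   -0.    55.5] F [0.2 1.5 0.3] gap 85.4
shift cm [-0.42  0.11 10.63] rv [-0.1 -0.   0.3]
```

Emit:
{"api": "play_rows", "payload": {
  "motion": [
    [[-0.4,0.1,4,0,0,0],[-0.4,0.1,8,0,0,0],[-0.4,0.1,10,0,0,0],[-0.4,0.1,10.6,0,0,0],[-0.4,0.1,10.6,0,0,0]]
  ]
}}

```text
time: 2.65
tool_pos: [416.8, -279.3, 85.0]
tcp_rot: [-179.9, -0.0, 55.6]
ft_force: [-0.5, -0.6, 0.0]
finger_gap: 85.7
grip_force: 0.0
```

Emit:
{"api": "play_rows", "payload": {
  "motion": [
    [[0,0,0,0,0,0],[0,0,0,0,0,0],[0,0,0,0,0,0],[0,0,0,0,0,0],[0,0,0,0,0,0]]
  ],
  "jaw": 0,
  "squeeze": 30
}}

```text
time: 3.15
tool_pos: [417.2, -280.9, 85.7]
tcp_rot: [180.0, 0.0, 55.6]
ft_force: [-2.2, 2.6, 2.1]
finger_gap: 12.3
grip_force: 3.8
```

Emit:
{"api": "play_rows", "payload": {
  "motion": [
    [[0,0,0,0,0,0],[0,0,0,0,0,0],[0,0,0,0,0,0],[0,0,0,0,0,0],[0,0,0,0,0,0]]
  ]
}}

```text
time: 3.65
tool_pos: [416.0, -280.1, 85.6]
tcp_rot: [-179.8, 0.0, 55.6]
ft_force: [-7.7, 4.8, 9.1]
finger_gap: 8.8
grip_force: 29.6
```

Run:
```python
from h import *;from bench import sensors
s=sensors.sense();rel(s,s['tool_pos'],55.2)
a0=np.arctan2(36,132);r=np.hypot(36,132)
for t in range(0,111,5):
    a=a0+np.radians(t);print(t,"dy %.1f dz %.1f cm"%((132-r*np.cos(a))/10,-(r*np.sin(a)-36)/10))
```

```text
t 3.65 [ 416.  -280.1   85.6] [-179.8    0.    55.6] F [-7.7  4.8  9.1] gap 8.8
shift cm [0. 0. 0.] rv [-0.2  0.   0.4]
0 dy 0.0 dz -0.0 cm
5 dy 0.4 dz -1.1 cm
10 dy 0.8 dz -2.2 cm
15 dy 1.4 dz -3.3 cm
20 dy 2.0 dz -4.3 cm
25 dy 2.8 dz -5.2 cm
30 dy 3.6 dz -6.1 cm
35 dy 4.5 dz -6.9 cm
40 dy 5.4 dz -7.6 cm
45 dy 6.4 dz -8.3 cm
50 dy 7.5 dz -8.8 cm
55 dy 8.6 dz -9.3 cm
60 dy 9.7 dz -9.6 cm
65 dy 10.9 dz -9.9 cm
70 dy 12.1 dz -10.0 cm
75 dy 13.3 dz -10.1 cm
80 dy 14.5 dz -10.0 cm
85 dy 15.6 dz -9.9 cm
90 dy 16.8 dz -9.6 cm
95 dy 17.9 dz -9.2 cm
100 dy 19.0 dz -8.8 cm
105 dy 20.1 dz -8.2 cm
110 dy 21.1 dz -7.6 cm
```

Emit:
{"api": "play_rows", "payload": {
  "motion": [
    [[0,0.4,-1.1,0,0,0],[0,0.8,-2.2,0,0,0],[0,1.4,-3.3,0,0,0],[0,2.0,-4.3,0,0,0],[0,2.8,-5.2,0,0,0]]
  ]
}}

```text
time: 4.15
tool_pos: [437.1, -294.8, 137.4]
tcp_rot: [-179.5, 0.0, 55.6]
ft_force: [-21.5, 13.5, 15.9]
finger_gap: 8.6
grip_force: 30.8
```

Emit:
{"api": "play_rows", "payload": {
  "motion": [
    [[0,0.6,-1.0,0,0,0],[0,1.5,-1.9,0,0,0],[0,2.4,-2.6,0,0,0],[0,3.4,-3.3,0,0,0],[0,4.5,-3.8,0,0,0]]
  ]
}}

```text
time: 4.65
tool_pos: [477.1, -322.5, 177.0]
tcp_rot: [-180.0, 0.0, 55.5]
ft_force: [-2.6, 0.5, 2.2]
finger_gap: 8.5
grip_force: 29.9
```

Emit:
{"api": "play_rows", "payload": {
  "motion": [
    [[0,1.1,-0.5,0,0,0],[0,2.2,-0.8,0,0,0],[0,3.4,-1.1,0,0,0],[0,4.6,-1.2,0,0,0],[0,5.8,-1.3,0,0,0]]
  ]
}}

```text
time: 5.15
tool_pos: [525.4, -355.8, 189.6]
tcp_rot: [180.0, 0.0, 55.5]
ft_force: [-2.8, -0.8, 2.4]
finger_gap: 8.6
grip_force: 30.1
```

Emit:
{"api": "play_rows", "payload": {
  "motion": [
    [[0,1.2,0.05,0,0,0],[0,2.3,0.2,0,0,0],[0,3.5,0.5,0,0,0],[0,4.6,0.9,0,0,0],[0,5.7,1.3,0,0,0]]
  ]
}}

```text
time: 5.65
tool_pos: [572.2, -388.2, 175.9]
tcp_rot: [180.0, 0.1, 55.5]
ft_force: [-3.2, -1.0, -1.6]
finger_gap: 9.0
grip_force: 30.6
```

Emit:
{"api": "play_rows", "payload": {
  "motion": [
    [[0,0.6,0.3,0,0,0],[0,0.6,0.3,0,0,0],[0,0.6,0.3,0,0,0]]
  ]
}}

```text
time: 5.95
tool_pos: [576.8, -391.2, 172.8]
tcp_rot: [180.0, 0.1, 55.5]
ft_force: [-2.1, -4.5, 0.4]
finger_gap: 8.6
grip_force: 31.2
```

Emit:
{"api": "play_rows", "payload": {
  "motion": [
    [[0,0,0,0,0,0],[0,0,0,0,0,0],[0,0,0,0,0,0]]
  ],
  "jaw": 0.3
}}

```text
time: 6.25
tool_pos: [577.1, -389.8, 172.4]
tcp_rot: [-180.0, -0.0, 55.6]
ft_force: [0.9, 0.6, 1.2]
finger_gap: 25.6
grip_force: 0.2
```

Emit:
{"api": "play_rows", "payload": {
  "motion": [
    [[0,0,-2,0,0,0],[0,0,-5,0,0,0],[0,0,-8,0,0,0],[0,0,-8,0,0,0],[0,0,-8,0,0,0]]
  ]
}}

```text
time: 6.75
tool_pos: [577.6, -390.4, 253.7]
tcp_rot: [179.9, -0.0, 55.6]
ft_force: [-0.1, 0.2, -1.0]
finger_gap: 25.6
grip_force: 0.0
```

Run:
```python
from h import *;from bench import sensors,optics
s=sensors.sense()
d=optics.snapshot("scene");np.savez("scene1.npz",**d);cv2.imwrite("pics/s1.png",cv2.resize(d["pixels"][120:350,220:500,::-1],None,fx=2.5,fy=2.5))
rel(s,(478,-326,245),55.5)
```

```text
t 6.75 [ 577.6 -390.4  253.7] [179.9  -0.   55.6] F [-0.1  0.2 -1. ] gap 25.6
shift cm [ -0.31 -11.86   0.84] rv [ 0.1 -0.   0.1]
```

View pics/s1.png

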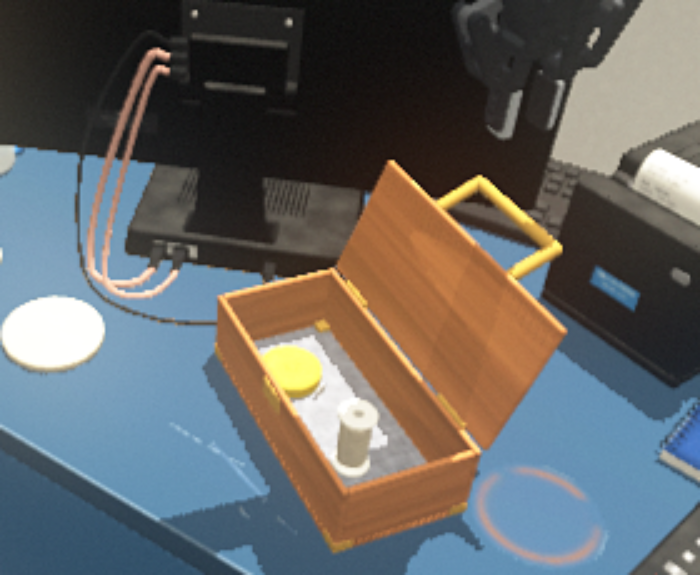

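The lid is open against its stop with the handle free. The spool stands in the right-hand half with its top at full-frame (363,285), and the yellow tape is in the left half at (337,269).

Run:
```python
from h import *;from bench import sensors
d=dict(np.load("scene1.npz"));p=ray(d,362.8,284.8,60);print(p)
b=np.array([478,-326]);ux=np.array([.822,-.57]);print("box xy",(p[:2]-b)@ux,(p[:2]-b)@[.57,.822])
rel(sensors.sense(),(p[0],p[1],220),55.3)
```

```text
[ 451.09396456 -357.13958195   60.        ]
box xy -4.367199425219595 -40.933176561804586
t 6.8 [ 577. -390.  252.] [-180.    -0.    55.6] F [0.1 0.7 0.1] gap 25.4
shift cm [ -4.4  -12.24   3.2 ] rv [-0.  -0.   0.3]
```

Emit:
{"api": "play_rows", "payload": {
  "motion": [
    [[-1.2,-4,0,0,0,0],[-2.6,-8,0,0,0,0],[-4.4,-12.2,1,0,0,0],[-4.4,-12.2,4,0,0,0],[-4.4,-12.2,6,0,0,0]]
  ],
  "jaw": 0.55
}}

```text
time: 7.3
tool_pos: [449.3, -356.5, 189.5]
tcp_rot: [-179.8, -0.0, 55.5]
ft_force: [0.8, -0.2, -0.5]
finger_gap: 46.8
grip_force: 0.0
```

Emit:
{"api": "play_rows", "payload": {
  "motion": [
    [[0,0,0,0,0,0],[0,0,0,0,0,0],[0,0,0,0,0,0]]
  ]
}}

```text
time: 7.6
tool_pos: [452.1, -358.0, 193.2]
tcp_rot: [179.9, 0.0, 55.6]
ft_force: [-0.4, -1.3, -0.4]
finger_gap: 47.1
grip_force: 0.0
```

Run:
```python
from h import *;from bench import sensors,optics
s=sensors.sense();d=optics.snapshot("wrist");np.savez("w2.npz",tp=s['tool_pos'],tr=s['tcp_rot'],**d)
rel(s,(451,-357,26),55.3)
cv2.imwrite("pics/w2.png",d["pixels"][:,:,::-1])
```

```text
t 7.6 [ 452.1 -358.   193.2] [179.9   0.   55.6] F [-0.4 -1.3 -0.4] gap 47.1
shift cm [ 0.02 -0.16 16.72] rv [0.1 0.  0.3]
```

View pics/w2.png

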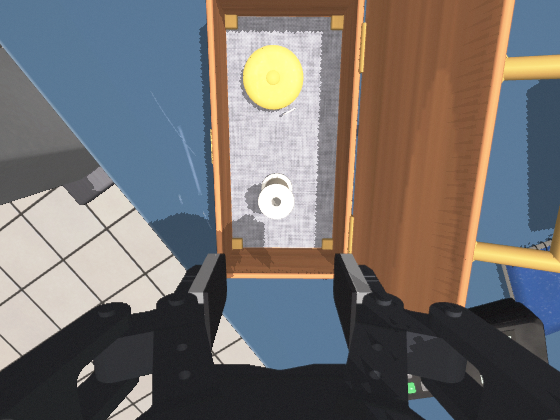

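The wrist view shows the spool's top disc centred at (276,202), between the box walls at about x=222 and x=352. The tape is well away at (273,77).

Run:
```python
from h import *;from bench import sensors
f=dict(np.load("w2.npz"));d=wcam(f,f["tp"],f["tr"]);p=ray(d,276,202,60);print(p)
rel(sensors.sense(),(p[0],p[1],28),55.3)
```

```text
[ 449.76741801 -357.22196121   60.        ]
t 7.65 [ 452.3 -358.2  193.6] [179.9   0.   55.6] F [-0.  -0.7 -0.2] gap 47.2
shift cm [-0.05 -0.29 16.56] rv [0.1 0.  0.3]
```

Emit:
{"api": "play_rows", "payload": {
  "motion": [
    [[0,-0.3,4,0,0,0],[0,-0.3,8,0,0,0],[0,-0.3,11,0,0,0],[0,-0.3,13,0,0,0],[0,-0.3,14.5,0,0,0]]
  ]
}}

```text
time: 8.15
tool_pos: [449.2, -356.0, 46.4]
tcp_rot: [-180.0, -0.0, 55.6]
ft_force: [-0.4, -1.2, -0.3]
finger_gap: 46.8
grip_force: 0.0
```

Emit:
{"api": "play_rows", "payload": {
  "motion": [
    [[0,0,1,0,0,0],[0,0,2,0,0,0],[0,0,2,0,0,0]]
  ]
}}

```text
time: 8.45
tool_pos: [448.8, -355.8, 26.6]
tcp_rot: [-179.9, -0.0, 55.6]
ft_force: [-0.5, 0.2, 0.3]
finger_gap: 47.0
grip_force: 0.0
```

Emit:
{"api": "play_rows", "payload": {
  "motion": [
    [[0,0,0,0,0,0],[0,0,0,0,0,0],[0,0,0,0,0,0],[0,0,0,0,0,0],[0,0,0,0,0,0]]
  ],
  "jaw": 0,
  "squeeze": 25
}}

```text
time: 8.95
tool_pos: [449.6, -356.6, 28.3]
tcp_rot: [179.9, 0.0, 55.6]
ft_force: [-1.3, 0.6, 5.8]
finger_gap: 28.9
grip_force: 25.3
```

Emit:
{"api": "play_rows", "payload": {
  "motion": [
    [[0,0,-2,0,0,0],[0,0,-5,0,0,0],[0,0,-9,0,0,0],[0,0,-13,0,0,0],[0,0,-16,0,0,0]]
  ]
}}

```text
time: 9.45
tool_pos: [449.4, -356.4, 190.1]
tcp_rot: [179.9, 0.0, 55.6]
ft_force: [0.4, -0.4, -0.3]
finger_gap: 28.8
grip_force: 24.9
```

Run:
```python
from h import *;from bench import sensors
rel(sensors.sense(),(430.4,-74.1,150),80)
rel(sensors.sense(),(410,-210,180),68)
```

```text
t 9.45 [ 449.4 -356.4  190.1] [179.9   0.   55.6] F [ 0.4 -0.4 -0.3] gap 28.8
shift cm [ 22.21 -17.54   3.96] rv [  0.1   0.  -24.4]
t 9.45 [ 449.4 -356.4  190.1] [179.9   0.   55.6] F [ 0.4 -0.4 -0.3] gap 28.8
shift cm [  9.84 -11.53   0.98] rv [  0.1   0.  -12.4]
```

Emit:
{"api": "play_rows", "payload": {
  "motion": [
    [[2.5,-3,0,0,0,-3],[5,-6,0,0,0,-6],[7.5,-9,0,0,0,-9],[9.8,-11.5,0,0,0,-12],[9.8,-11.5,0,0,0,-12]]
  ]
}}

```text
time: 9.95
tool_pos: [408.7, -206.8, 186.8]
tcp_rot: [-179.9, -0.1, 67.8]
ft_force: [0.1, -1.3, 0.3]
finger_gap: 28.5
grip_force: 24.9
```

Run:
```python
from h import *;from bench import sensors
rel(sensors.sense(),(430.4,-74.1,110),80)
```

```text
t 9.95 [ 408.7 -206.8  186.8] [-1.799e+02 -1.000e-01  6.780e+01] F [ 0.1 -1.3  0.3] gap 28.5
shift cm [13.1  -2.99  7.7 ] rv [ -0.1  -0.1 -12.2]
```

Emit:
{"api": "play_rows", "payload": {
  "motion": [
    [[3,-0.7,0,0,0,-3],[6,-1.4,0,0,0,-6],[9,-2.1,1,0,0,-9],[12,-2.7,2,0,0,-12],[13,-3,4,0,0,-12]]
  ]
}}

```text
time: 10.45
tool_pos: [433.0, -77.0, 148.3]
tcp_rot: [179.8, -0.0, 79.7]
ft_force: [0.3, -0.3, -0.6]
finger_gap: 28.7
grip_force: 24.9
```

Emit:
{"api": "play_rows", "payload": {
  "motion": [
    [[0,0,0,0,0,0],[0,0,0,0,0,0],[0,0,0,0,0,0]]
  ]
}}

```text
time: 10.75
tool_pos: [432.0, -79.6, 148.3]
tcp_rot: [179.9, 0.0, 79.5]
ft_force: [-0.0, -0.5, 0.2]
finger_gap: 28.6
grip_force: 24.9
```

Run:
```python
from h import *;from bench import sensors,optics
s=sensors.sense();f=optics.snapshot("wrist");d=wcam(f,s['tool_pos'],s['tcp_rot'])
im=f["pixels"];cv2.imwrite("pics/w3.png",im[:,:,::-1])
rel(s,(430.4,-74.1,32),80)
hsv=cv2.cvtColor(im,cv2.COLOR_RGB2HSV);m=((hsv[:,:,1]<90)&(hsv[:,:,2]>170)).astype(np.uint8)
for c in cv2.findContours(m,0,2)[0]:
    if cv2.contourArea(c)>400:
        P=np.array([ray(d,*q[0],9)[:2] for q in c]);e,rad=cv2.minEnclosingCircle(P.astype(np.float32));print(cv2.boundingRect(c),e,2*rad)
```

```text
t 10.75 [432.  -79.6 148.3] [179.9   0.   79.5] F [-0.  -0.5  0.2] gap 28.6
shift cm [ 0.52 -0.27 11.63] rv [ 0.1  0.  -0.5]
(0, 316, 26, 44) (157.06153869628906, -163.94264221191406) 47.28603744506836
(14, 300, 61, 55) (198.12030029296875, -159.8037109375) 68.37447357177734
(64, 291, 58, 43) (250.0077667236328, -153.2467803955078) 59.489463806152344
(121, 281, 58, 29) (302.07421875, -147.77212524414062) 52.042842864990234
(240, 274, 80, 71) (414.166259765625, -181.5509796142578) 72.83958435058594
(4, 247, 55, 57) (203.90882873535156, -107.91191864013672) 60.05360794067383
(43, 236, 73, 61) (250.2541961669922, -107.6268310546875) 68.97277069091797
(102, 226, 69, 61) (301.6854248046875, -107.69097137451172) 67.08143615722656
(95, 200, 59, 32) (301.5803527832031, -70.48202514648438) 50.61410140991211
(368, 166, 67, 60) (534.4524536132812, -97.10710144042969) 71.42782592773438
(220, 135, 110, 129) (432.00537109375, -83.99076080322266) 115.30209350585938
(0, 38, 41, 30) (262.4808044433594, 63.190433502197266) 31.076614379882812
(35, 24, 76, 53) (301.7310791015625, 57.45838165283203) 57.325130462646484
(240, 0, 92, 46) (463.4583740234375, 63.272796630859375) 65.37586975097656
(22, 0, 73, 32) (301.10614013671875, 87.50517272949219) 51.39804458618164
(0, 0, 29, 39) (263.3309631347656, 88.03597259521484) 30.391010284423828
```

View pics/w3.png

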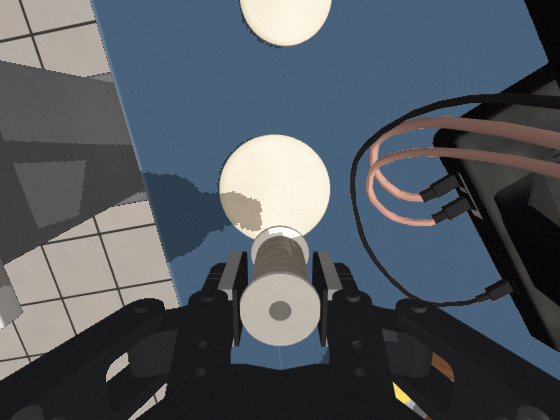

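The spool is held upright over the pad, whose outline centre is about (275,188), with the spool's lower rim just below it. The smaller disc is at the top, (285,0).

Run:
```python
from h import *;from bench import sensors,optics
s=sensors.sense();f=optics.snapshot("wrist");d=wcam(f,s['tool_pos'],s['tcp_rot'])
p=ray(d,275,188,9);print(p);rel(s,(431,-74.5,33),80)
```

```text
[430.99610544 -69.90926294   9.        ]
t 10.8 [432.1 -79.7 148.4] [179.9   0.   79.5] F [ 1.   0.1 -1.2] gap 28.6
shift cm [ 0.5  -0.22 11.54] rv [ 0.1  0.  -0.5]
```

Emit:
{"api": "play_rows", "payload": {
  "motion": [
    [[0.7,-0.2,3,0,0,0],[0.7,-0.2,6.5,0,0,0],[0.7,-0.2,9,0,0,0],[0.7,-0.2,10.5,0,0,0],[0.7,-0.2,11.2,0,0,0]]
  ]
}}

```text
time: 11.35
tool_pos: [429.9, -71.7, 34.1]
tcp_rot: [-179.9, -0.0, 79.5]
ft_force: [-0.8, -0.1, -0.5]
finger_gap: 28.8
grip_force: 25.0
```

Emit:
{"api": "play_rows", "payload": {
  "motion": [
    [[0,0,0.1,0,0,0],[0,0,0.3,0,0,0],[0,0,0.3,0,0,0],[0,0,0.3,0,0,0]]
  ]
}}

```text
time: 11.75
tool_pos: [431.6, -71.6, 33.2]
tcp_rot: [179.9, 0.0, 79.6]
ft_force: [0.8, 0.7, 0.8]
finger_gap: 28.3
grip_force: 25.0
```

Emit:
{"api": "play_rows", "payload": {
  "motion": [
    [[0,0,0.05,0,0,0],[0,0,0.1,0,0,0],[0,0,0.15,0,0,0],[0,0,0.15,0,0,0]]
  ]
}}

```text
time: 12.15
tool_pos: [431.4, -71.5, 32.1]
tcp_rot: [180.0, 0.0, 79.6]
ft_force: [-5.2, 1.2, 12.3]
finger_gap: 28.3
grip_force: 26.3
```

Contact with the pad at 12 N. I'll ease up slightly, then release slowly and rise.

Emit:
{"api": "play_rows", "payload": {
  "motion": [
    [[0,0,-0.05,0,0,0],[0,0,-0.1,0,0,0],[0,0,-0.1,0,0,0]]
  ]
}}

```text
time: 12.45
tool_pos: [431.0, -71.4, 32.1]
tcp_rot: [180.0, 0.0, 79.6]
ft_force: [-0.9, 0.5, 3.5]
finger_gap: 28.6
grip_force: 25.4
```

Emit:
{"api": "play_rows", "payload": {
  "motion": [
    [[0,0,0,0,0,0],[0,0,0,0,0,0],[0,0,0,0,0,0],[0,0,0,0,0,0]]
  ],
  "jaw": 0.6
}}

```text
time: 12.85
tool_pos: [430.6, -71.3, 31.6]
tcp_rot: [-180.0, 0.0, 79.6]
ft_force: [-0.6, -0.2, -0.4]
finger_gap: 51.3
grip_force: 0.0
```

Emit:
{"api": "play_rows", "payload": {
  "motion": [
    [[0,0,-1,0,0,0],[0,0,-3,0,0,0],[0,0,-6,0,0,0],[0,0,-10,0,0,0],[0,0,-14,0,0,0]]
  ]
}}

```text
time: 13.35
tool_pos: [430.2, -71.2, 173.6]
tcp_rot: [-180.0, -0.0, 79.6]
ft_force: [1.2, -0.6, 0.7]
finger_gap: 51.0
grip_force: 0.0
```

Emit:
{"api": "play_rows", "payload": {
  "motion": [
    [[0,0,0,0,0,0],[0,0,0,0,0,0],[0,0,0,0,0,0],[0,0,0,0,0,0],[0,0,0,0,0,0]]
  ]
}}

```text
time: 13.85
tool_pos: [429.9, -71.1, 170.4]
tcp_rot: [-179.9, -0.0, 79.6]
ft_force: [-0.2, -0.4, -0.3]
finger_gap: 51.2
grip_force: 0.0
```

Run:
```python
from h import *;from bench import optics
d=optics.snapshot("scene");np.savez("scene2.npz",**d);cv2.imwrite("pics/s2.png",cv2.resize(d["pixels"][120:350,140:460,::-1],None,fx=2.5,fy=2.5))
```

```text
(no output)
```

View pics/s2.png

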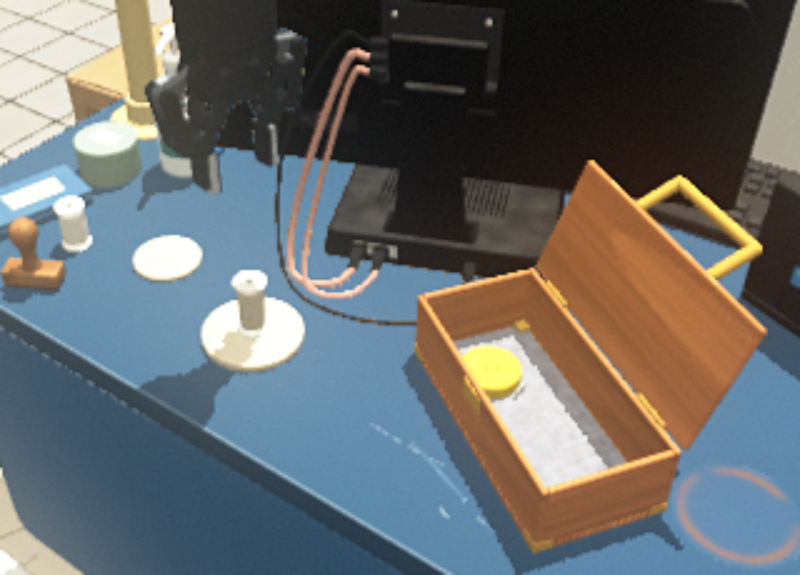

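The spool stands upright at crop (250,305), its base at the pad's centre (253,331). The lid is open, and the tape and other spool are where they were. The gripper is clear.

```bash
python3 -c "
from bench import job
print(job.hand_in())"
```

```text
the job is handed in; nothing more can be done
None
```

The lid is open on its stop, the spool from the box stands upright in the middle of the felt pad, the tape and other spool were not moved, and the job is handed in (no verdict was returned).

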